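# Scan the amber bottle's label

## Robot

A 7-joint arm with a two-finger parallel gripper is mounted at the origin on a cart in front of the work surface, level with it; the furniture and walls round the work are solid. World frame = base frame: x ahead of the robot, y to its left, z up, the work surface at z = 0. Lengths are in m, angles in rad, forces in N, time in s.
With the tool pointing down it reaches from about 0.425 to 0.925 m from the base axis. Payload 6.8 kg.
Tool frame: the origin (TCP) lies midway between the tips of the shut fingers; the grasp point (between the pads) lies 19 mm behind it; z points along the fingers, y is the line along which they close (so a half turn about z gives the same grasp; the last joint's range is limited). The gripper opens to 85 mm and grips with 20 to 120 N. Pads are 22 mm wide; open, the fingers measure 114 mm over their backs; the gripper's body (76 mm by 85 mm) begins 54 mm behind the grasp point. The pads swing forward as they close: fully open they stand 13 mm farther back than shut.
Start: joints at [1.113, 0.477, 0.022, 1.555, -0.011, 1.109, -0.083], TCP at [0.231, -0.634, 0.231] pointing down, gripper open.
Joint ranges: [-2.96, 2.96], [-0.34, 2.1], [-1.41, 1.46], [0.24, 2.44], [-1.37, 4.51], [0.17, 1.92], [-2.96, 2.96]. Speed limits (rad/s): [2.39, 2.39, 3.14, 3.14, 3.14, 3.14, 3.14].

## Interface

Orientations are given as a rotation vector (axis times angle).
In Python, from bench import get_obs, grab_frame, camera_params, r gives the robot as it stands.
- The arm moves only by the shell command python3 -m jog 'ROWS' [FORCE]. ROWS is JSON, a list of rows, each an object of numbers: "rx", "ry", "rz": the turn, a rotation vector about the world's x, y, z scaled (see below); "x", "y", "z": the shift along the world's x, y, z scaled (see below); "jaw": the opening, from -1 (shut) to 1 (fully open). In form: [{"rx": .., "ry": .., "rz": .., "x": .., "y": .., "z": .., "jaw": ..}, ...]. A call has 1 to 8 rows; each row shifts and turns the commanded pose from where the row before left it; what a row does not reach is not made up. The controller multiplies each number of a shift by 60 mm and each number of a turn by 10 degrees. A row lasts 1/8 s, in which the tool goes at most 62.5 mm and 10.7 degrees, less where a joint would pass 70% of its speed; a pose out of reach is approached as far as the arm can. A call with a number of a shift or a turn outside -1 to 1 is refused whole. A call with a gripper value outside its range is refused whole. The fingers move at their own pace and stop on an object; FORCE is the grip in N (left out, the last holds). Time passes only in rows, so rows that do not move let the fingers close. It gives the time, the measured TCP pose, the force, the opening and the grip force at its end, in the units of the state.
- get_obs(): the state, without advancing time (a new reading comes with each control period).
- grab_frame(name): name is "scene" or "top" or "wrist"; returns the picture (384x512x3 uint8, red, green, blue); there is no depth.
- camera_params(name): a dict with "fx", "fy", "cx", "cy" (pixels), "R" (3x3) and "t" (3): a world point X has camera coordinates R X + t. Camera axes: x right, y down, z forward; pixel columns grow to the right and rows downward; lengths in m; the calibration is good to about 2 mm. A picture is of the moment at which its call begins: read the wrist's pose just before it. camera_params takes no time and is no camera call; for the wrist camera it gives the pose at the moment of the call.
- r.hand_in(): hands the job in; it is judged then, once.
The state is a dict: "clock": time; "joints": joint angles; "qvel": joint speeds; "tau": joint torques, N m; "tcp_pos": TCP position; "orientation": TCP orientation; "contact_force": force on the tool from outside, world axes, zero at the start; "moment": the same for the moment, N m; "grip_width": finger opening in m; "gripper_force": force on a finger pad.
Only numpy, scipy, OpenCV 4.12 (cv2) and the standard library are available. Lean on these libraries where they do the work, as an engineer would, in place of code of your own. Each camera call takes 0.05 s, during which the arm holds its last target. There are 200 camera calls.

## Task

Pick up the cordless barcode scanner from its black rest and point it squarely at the middle of the barcode label on the stand that carries the amber bottle, with its window about 8 cm from the label. Hold it there quite still for two seconds without touching the stand, and do not scan the clear bottle's label. Then put the scanner back in its rest the way it lay, let go of it, and leave both bottles standing where they are.

Things in the scene. Friction and masses are not known exactly. Their poses are not given: they have to be found in the camera images.
- scanner_center (a point): Centre of the cordless barcode scanner, where to grip it. Loose, 185 mm long: white body 32 mm wide, 34 mm high, flat sides, from 95 mm behind to 45 mm ahead of this point; then a blue head 46 mm wide, 40 mm high, to 90 mm ahead. This point lies 18 mm above the flat underside. x = along the scanner to the window, y = its left, z = out of its top (with the grey button).
- scanner_nose (a point): Middle of the scanner's dark window with a red stripe, at the front of the blue head, 90 mm ahead of scanner_center along x; same axes. The reading line leaves from here along +x.
- scanner: The same scanner, about 0.18 kg; origin at the underside, 18 mm below scanner_center; same axes.
- rest_center (a point): Where scanner_center belongs when the scanner lies in its rest: on the rest's middle line, 58 mm above the worktop; x along the rest to the end where the head lies, z up.
- rest: The fixed black rest: base 170 x 80 x 8 mm with two U-shaped saddles, each 12 mm long, centred 54 mm behind and 36 mm ahead of rest_center. They carry the scanner's underside 40 mm above the worktop; their lips stand 11 mm above that, 52 mm apart. Between the saddles both sides of the scanner are free for fingers. Origin under rest_center on the worktop.
- amber_label (a point): Middle of the barcode label (white, black bars, 62 wide x 46 mm high) on the front face of the grey stand that carries the amber bottle; 50 mm above the worktop. Its x axis points horizontally into the stand (the reading direction that meets the label squarely), z up. The stand is fixed, 84 x 84 mm and 84 mm high, and lies wholly behind the label.
- clear_label (a point): The same for the other, identical stand, which carries the clear bottle. The two stands may change places.
- amber_stand: Grey stand of the amber bottle; origin at the centre of its underside, 42 mm behind its label; axes as for the label.
- clear_stand: Grey stand of the clear bottle; the same.
- amber_bottle_center (a point): Centre of the amber glass bottle, 52 mm diameter, 97 mm high, loose, standing on its stand; its top is at 177 mm above the worktop.
- clear_bottle_center (a point): Centre of the clear (whitish) glass bottle, 46 mm diameter, 89 mm high, loose, standing on its stand.
Not all that is in view belongs to the job. Leave any blue look-alike of the amber_stand alone.

How it is judged:
By the outcome, as a careful person would: the job done as asked, in the order asked, and still so for the second after the job is handed in, with the robot touching nothing.
It also fails if it takes over 54 s, if anything falls off the work surface, if the arm or the gripper's body presses on something with over 40 N, if the wrist force passes 120 N, or if a joint passes its speed limit or range.

## Working session

There is one attempt and no reset: what is moved stays moved. The work goes in short steps, Python scripts to look and compute and a shell command to move; the robot and the scene stay as the last step left them, time stands still between calls to the robot, and variables do not carry over. Pictures are saved under pics/ and viewed, at most 11 in all, crops included, and the job is handed in when it is done.

```bash
mkdir -p pics; ls
python3 - <<'E'
from bench import get_obs, grab_frame, camera_params, r
import cv2,numpy as np
o=get_obs();print({k:np.round(v,3).tolist() for k,v in o.items()})
for n in("scene","top"):
    p=camera_params(n);print(n,{k:np.round(v,3).tolist() for k,v in p.items()})
    f=grab_frame(n);cv2.imwrite(f"pics/{n}0.png",f[...,::-1]);
E
```

```text
pics
{'clock': 0.0, 'joints': [1.113, 0.478, 0.022, 1.556, -0.011, 1.109, -0.083], 'qvel': [-0.001, -0.002, 0.001, -0.0, -0.0, -0.003, -0.001], 'tau': [0.001, -59.645, 1.608, -28.119, 0.012, 0.009, -0.0], 'tcp_pos': [0.231, -0.634, 0.23], 'orientation': [-3.092, -0.546, 0.001], 'contact_force': [0.387, 0.443, 0.333], 'moment': [-0.027, -0.009, -0.015], 'gripper_force': 0.0, 'grip_width': 0.085}
scene {'fx': 346.904, 'fy': 346.904, 'cx': 256.842, 'cy': 193.643, 'R': [[0.765, -0.644, 0.011], [-0.483, -0.586, -0.651], [0.425, 0.492, -0.759]], 't': [-0.448, 0.399, 0.657]}
top {'fx': 496.373, 'fy': 496.373, 'cx': 256.06, 'cy': 191.234, 'R': [[0.008, -1.0, 0.002], [-0.985, -0.009, -0.171], [0.171, -0.001, -0.985]], 't': [0.039, 0.633, 1.512]}
```

View pics/scene0.png

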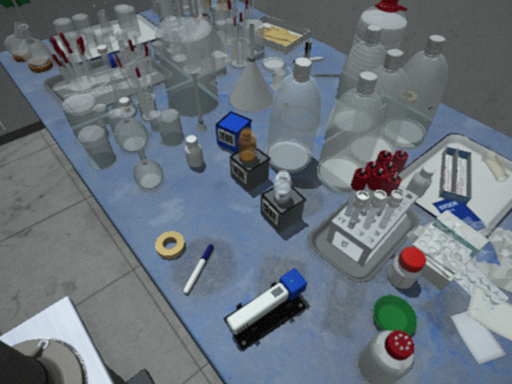

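View pics/top0.png

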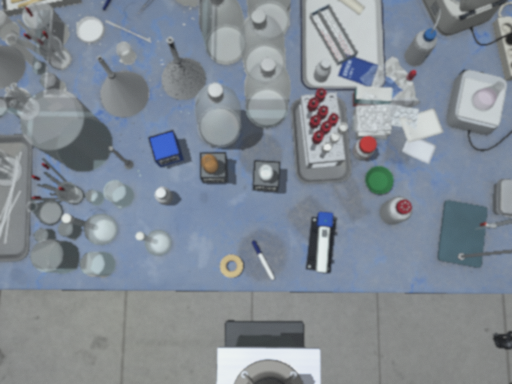

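The scene view shows the scanner at about (267,305), the amber stand at (249,165) and the clear stand at (283,205). In the top view they are at (321,243), (213,167) and (266,175). The blue decoy stand is at (165,148) in the top view. I'll magnify both views.

Run:
```python
import cv2,numpy as np
s=cv2.imread("pics/scene0.png");t=cv2.imread("pics/top0.png")
z=lambda im,x,y,w,h,k:cv2.resize(im[y:y+h,x:x+w],None,fx=k,fy=k,interpolation=cv2.INTER_CUBIC)
a=np.hstack([z(s,215,140,100,75,4),z(t,190,140,100,75,4)])
b=np.hstack([z(s,215,265,100,75,4),z(t,280,205,100,75,4)])
cv2.imwrite("pics/c1.png",np.vstack([a,b]))
```

```text
(no output)
```

View pics/c1.png

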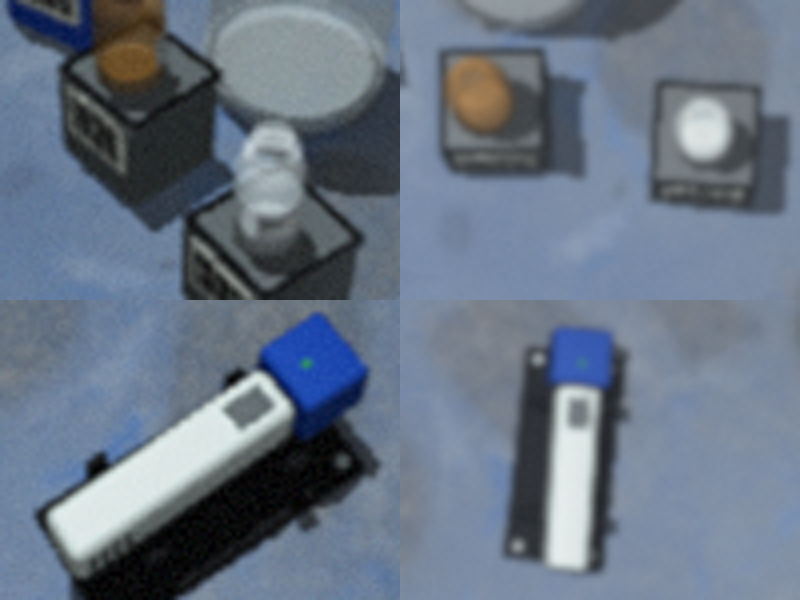

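```bash
cat > h.py <<'E'
import numpy as np,cv2
def ray(p,uv):
    R=np.array(p["R"]);t=np.array(p["t"]);d=R.T@np.array([(uv[0]-p["cx"])/p["fx"],(uv[1]-p["cy"])/p["fy"],1.]);return -R.T@t,d/np.linalg.norm(d)
def plane(p,uv,z):
    c,d=ray(p,uv);return c+d*(z-c[2])/d[2]
def tri(rs):
    A=0;b=0
    for c,d in rs:
        P=np.eye(3)-np.outer(d,d);A=A+P;b=b+P@c
    X=np.linalg.solve(A,b);return X,max(np.linalg.norm((np.eye(3)-np.outer(d,d))@(X-c)) for c,d in rs)
def proj(p,X):
    q=np.array(p["R"])@X+np.array(p["t"]);return np.array([p["fx"]*q[0]/q[2]+p["cx"],p["fy"]*q[1]/q[2]+p["cy"]])
E
python3 - <<'E'
from bench import camera_params
from h import *
S=camera_params("scene");T=camera_params("top")
def px(ox,oy,bx,by):
    return lambda x,y:(ox+(x-bx)/4-.4,oy+(y-by)/4-.4)
s1=px(215,140,0,0);t1=px(190,140,400,0);s2=px(215,265,0,300);t2=px(280,205,400,300)
np.set_printoptions(precision=4,suppress=True)
for n,a,b in [("aL",s1(62,70),t1(443,150)),("aF",s1(130,128),t1(545,148)),("aR",s1(220,72),t1(548,48)),
 ("cL",s1(185,210),t1(655,185)),("cF",s1(265,300),t1(755,190)),("cR",s1(362,240),t1(760,88)),
 ("led",s2(307,364),t2(582,363)),("headFR",s2(367,372),t2(613,330)),("headRR",s2(308,432),t2(611,385)),("headFL",s2(318,313),t2(552,328)),
 ("screw",s2(343,461),t2(623,363))]:
    X,e=tri([ray(S,a),ray(T,b)]);print(n,X,e,"top@.084",plane(T,b,.084)[:2],"top@.078",plane(T,b,.078)[:2])
im=cv2.imread("pics/top0.png");h=cv2.cvtColor(im,cv2.COLOR_BGR2HSV)
w=cv2.inRange(h,(0,0,190),(180,60,255));w[:,:305]=0;w[:,340:]=0;w[:205]=0;w[275:]=0
b=cv2.inRange(h,(105,150,90),(125,255,255));b[:,:305]=0;b[:,345:]=0;b[:205]=0;b[235:]=0
for n,m in(("w",w),("b",b)):
    c=max(cv2.findContours(m,0,2)[0],key=cv2.contourArea);q=cv2.boxPoints(cv2.minAreaRect(c))
    P=np.array([plane(T,u,.075)[:2] for u in q]);print(n,cv2.contourArea(c),P.mean(0),P.tolist(),[np.linalg.norm(P[i]-P[i-1]) for i in range(4)])
for n,uv in(("rs1",(280+138/4-.4,205+58/4-.4)),("rs2",(280+118/4-.4,205+246/4-.4))):print(n,plane(T,uv,.008))
E
```

```text
aL [0.6703 0.2189 0.0791] 0.0011473383554099893 top@.084 [0.6703 0.2178] top@.078 [0.6715 0.2185]
aF [0.6705 0.1398 0.083 ] 0.002603639427866275 top@.084 [0.6726 0.1385] top@.078 [0.6738 0.1389]
aR [0.75   0.1384 0.0884] 0.0018470135888125215 top@.084 [0.7527 0.1377] top@.078 [0.7542 0.138 ]
cL [0.6419 0.0527 0.0954] 8.442179835689559e-05 top@.084 [0.6441 0.0527] top@.078 [0.6452 0.0527]
cF [ 0.6413 -0.0249  0.0802] 0.00028447822035329123 top@.084 [ 0.6408 -0.0249] top@.078 [ 0.6419 -0.0252]
cR [ 0.7227 -0.0287  0.0792] 0.0004865147454645314 top@.084 [ 0.722  -0.0287] top@.078 [ 0.7234 -0.029 ]
led [ 0.539  -0.169   0.0792] 5.120123989818488e-05 top@.084 [ 0.5384 -0.1683] top@.078 [ 0.5391 -0.1692]
headFR [ 0.5637 -0.1927  0.0754] 0.0019096956246620722 top@.084 [ 0.5641 -0.1926] top@.078 [ 0.5649 -0.1935]
headRR [ 0.5223 -0.1928  0.0595] 0.002305844932934491 top@.084 [ 0.5217 -0.1903] top@.078 [ 0.5224 -0.1912]
headFL [ 0.5676 -0.1477  0.0711] 0.000751097871380216 top@.084 [ 0.5653 -0.1457] top@.078 [ 0.5661 -0.1464]
screw [ 0.5426 -0.2078  0.0189] 0.004354485426093179 top@.084 [ 0.5387 -0.1998] top@.078 [ 0.5394 -0.2007]
w 290.5 [ 0.4519 -0.1601] [[0.3853971525904112, -0.141622357485137], [0.5198080491003741, -0.1513011943403064], [0.5184185010706067, -0.1788845592512029], [0.38404785984274636, -0.1687916051336315]] [np.float64(0.02720273164048283), np.float64(0.13475892914193463), np.float64(0.027618342881764405), np.float64(0.1347491630653258)]
b 157.5 [ 0.5422 -0.1678] [[0.5621077218342007, -0.14489265661350345], [0.5625108410642451, -0.1912882200794983], [0.522190526907182, -0.19057194022557358], [0.5217916811195988, -0.14438505804121143]] [np.float64(0.04031923604449896), np.float64(0.0463973147330833), np.float64(0.04032667591747921), np.float64(0.04618860426419511)]
rs1 [ 0.5509 -0.1436  0.008 ]
rs2 [ 0.401  -0.1261  0.008 ]
```

```bash
python3 -m jog '[{"x":0.4,"y":0.85,"z":0.05,"rz":-0.3},{"x":0.4,"y":0.85,"z":0.05,"rz":-0.3},{"x":0.4,"y":0.85,"z":0.05,"rz":-0.3},{"x":0.4,"y":0.85,"z":0.05,"rz":-0.3},{"x":0.4,"y":0.85,"z":0.05,"rz":-0.3},{"x":0.4,"y":0.85,"z":0.05,"rz":-0.35},{"x":0.4,"y":0.85,"rz":-0.35},{"x":0.4,"y":0.85,"rz":-0.35}]'
python3 -m jog '[{"x":0.3,"y":0.8},{}]'
cat > snap.py <<'E'
import sys,cv2,json,numpy as np
from bench import get_obs,grab_frame,camera_params
n=sys.argv[1];o=get_obs();p=camera_params("wrist");f=grab_frame("wrist")
cv2.imwrite(f"pics/{n}.png",f[...,::-1]);json.dump({k:np.array(v).tolist() for k,v in p.items()},open(f"pics/{n}.json","w"))
print(o["clock"],o["tcp_pos"],o["orientation"],-np.array(p["R"]).T@p["t"])
E
python3 snap.py w1
```

```text
0.1 [ 0.23113447 -0.63360332  0.23040582] [-3.09200133e+00 -5.46397159e-01  6.58637997e-04] [ 0.29995167 -0.60764806  0.3734593 ]validation failed for argument at $[0]...
validation failed for argument at $[0]...
```

View pics/w1.png

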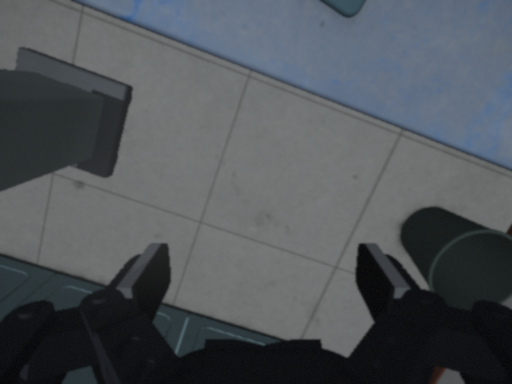

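The picture is still the start pose (floor and fingers), because the move was refused. Each row needs every field.

```bash
python3 -m jog '[{"rx":0,"ry":0,"rz":-0.3,"x":0.4,"y":0.85,"z":0.05,"jaw":1},{"rx":0,"ry":0,"rz":-0.3,"x":0.4,"y":0.85,"z":0.05,"jaw":1},{"rx":0,"ry":0,"rz":-0.3,"x":0.4,"y":0.85,"z":0.05,"jaw":1},{"rx":0,"ry":0,"rz":-0.3,"x":0.4,"y":0.85,"z":0.05,"jaw":1},{"rx":0,"ry":0,"rz":-0.3,"x":0.4,"y":0.85,"z":0.05,"jaw":1},{"rx":0,"ry":0,"rz":-0.35,"x":0.4,"y":0.85,"z":0,"jaw":1},{"rx":0,"ry":0,"rz":-0.35,"x":0.4,"y":0.85,"z":0,"jaw":1},{"rx":0,"ry":0,"rz":-0.35,"x":0.4,"y":0.85,"z":0,"jaw":1}]' && python3 -m jog '[{"rx":0,"ry":0,"rz":0,"x":0.2,"y":0.9,"z":0,"jaw":1},{"rx":0,"ry":0,"rz":0,"x":0,"y":0,"z":0,"jaw":1},{"rx":0,"ry":0,"rz":0,"x":0,"y":0,"z":0,"jaw":1}]' && python3 snap.py w2
```

```text
clock: 1.15
tcp_pos: [0.4237, -0.2244, 0.2464]
orientation: [3.138, -0.153, 0.0]
contact_force: [0.2, -0.1, 0.3]
grip_width: 0.0853
gripper_force: 0.0
clock: 1.52
tcp_pos: [0.435, -0.1727, 0.2462]
orientation: [3.138, -0.15, -0.001]
contact_force: [-0.3, -1.3, -0.6]
grip_width: 0.0855
gripper_force: 0.0
1.525 [ 0.43499688 -0.17274109  0.2462102 ] [ 3.13753575e+00 -1.49681164e-01 -5.85207799e-04] [ 0.50789322 -0.17853955  0.38923155]
```

View pics/w2.png

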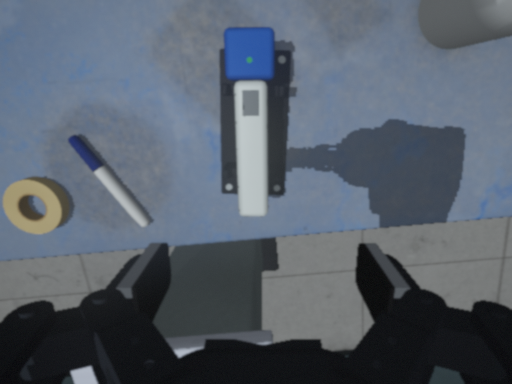

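The scanner lies in its rest, with the head at (249,53), the body from (250,80) to (252,215), and the rest's screws at (282,60), (229,187) and (278,188).

```bash
cat > sc.py <<'E'
import sys,json
from h import *
def scan(n,zh=.078,zb=.074):
    p=json.load(open(f"pics/{n}.json"));im=cv2.imread(f"pics/{n}.png");h=cv2.cvtColor(im,cv2.COLOR_BGR2HSV)
    out={}
    for k,m,z in(("w",cv2.inRange(h,(0,0,165),(180,70,255)),zb),("b",cv2.inRange(h,(105,170,70),(125,255,255)),zh)):
        m[:,:205]=0;m[:,300:]=0;m[225:]=0
        m=cv2.morphologyEx(m,cv2.MORPH_CLOSE,np.ones((25,25))) if k=="w" else m
        c=max(cv2.findContours(m,0,2)[0],key=cv2.contourArea);rc=cv2.minAreaRect(c);P=np.array([plane(p,u,z)[:2] for u in cv2.boxPoints(rc)])
        print(k,rc,"center",P.mean(0).round(4),"sides",np.linalg.norm(P[0]-P[1]).round(4),np.linalg.norm(P[1]-P[2]).round(4))
        out[k]=P.mean(0);e=max((P[1]-P[0],P[2]-P[1]),key=np.linalg.norm);print("  axis deg",np.degrees(np.arctan2(e[1],e[0])))
    d=out["b"]-out["w"];print("axis from centres",np.degrees(np.arctan2(d[1],d[0])))
    return p
if __name__=="__main__":scan(sys.argv[1])
E
python3 - <<'E'
from bench import camera_params
from h import *;from sc import scan
np.set_printoptions(precision=4,suppress=True)
p=scan("w2");S=camera_params("scene");T=camera_params("top")
X,e=tri([ray(p,(250,60)),ray(T,(325.1,220.4)),ray(S,(291.4,280.6))]);print("led",X,e)
for uv in((282,59.5),(229.5,187),(278,188.5)):print("screw",plane(p,uv,.008))
print("body rear L,R",plane(p,(239.5,214),.072),plane(p,(267,214),.072),"fr",plane(p,(235,82),.074),plane(p,(266,82),.074))
for a,b in(((224,29),t:=(280+152/4-.4,205+28/4-.4)),((274,29),(280+213/4-.4,205+30/4-.4))):print(tri([ray(p,a),ray(T,b)]))
E
```

```text
w ((246.0, 148.5), (133.0, 36.0), 90.0) center [ 0.4527 -0.1567] sides 0.034 0.1348
  axis deg 174.58997674223798
b ((249.0, 53.0), (50.0, 48.0), 90.0) center [ 0.5437 -0.1698] sides 0.0428 0.0422
  axis deg -95.46628847945912
axis from centres -8.176911994125893
led [ 0.5384 -0.1695  0.0801] 0.0008535710324860418
screw [ 0.5421 -0.204   0.008 ]
screw [ 0.3997 -0.1267  0.008 ]
screw [ 0.3919 -0.1872  0.008 ]
body rear L,R [ 0.3868 -0.1423  0.072 ] [ 0.384  -0.1717  0.072 ] fr [ 0.5207 -0.1538  0.074 ] [ 0.5179 -0.183   0.074 ]
(array([ 0.5684, -0.1483,  0.0635]), np.float64(0.00035159960671677596))
(array([ 0.5658, -0.1955,  0.062 ]), np.float64(0.0013439932098589854))
```

```bash
python3 -m jog '[{"rx":0,"ry":0,"rz":0,"x":0.4,"y":0.9,"z":0.1,"jaw":1},{"rx":0,"ry":0,"rz":0,"x":0.4,"y":0.9,"z":0.1,"jaw":1},{"rx":0,"ry":0,"rz":0,"x":0.4,"y":0.9,"z":0,"jaw":1},{"rx":0,"ry":0,"rz":0,"x":0.4,"y":0.9,"z":0,"jaw":1},{"rx":0,"ry":0,"rz":0,"x":0.4,"y":0.9,"z":0,"jaw":1},{"rx":0,"ry":0,"rz":0,"x":0,"y":0,"z":0,"jaw":1},{"rx":0,"ry":0,"rz":0,"x":0,"y":0,"z":0,"jaw":1}]' && python3 snap.py w3
```

```text
clock: 2.45
tcp_pos: [0.5554, 0.0958, 0.2577]
orientation: [3.137, -0.153, -0.002]
contact_force: [0.6, -0.0, -0.1]
grip_width: 0.0856
gripper_force: 0.0
2.45 [0.55544751 0.09575203 0.25769811] [ 3.13667550e+00 -1.53298210e-01 -1.64379141e-03] [0.62841853 0.08985818 0.40069945]
```

View pics/w3.png

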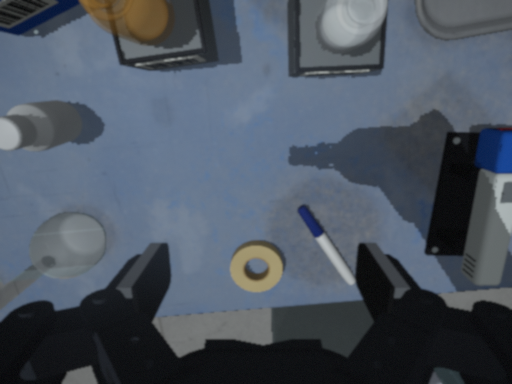

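The amber stand's front edge runs about (121,65)–(216,62) and the clear stand's about (289,75)–(383,70), with labels on both lower faces. I'll zoom in to get exact corners.

Run:
```python
import cv2,numpy as np
im=cv2.imread("pics/w3.png")
z=lambda x,y,w,h:cv2.resize(im[y:y+h,x:x+w],None,fx=6,fy=6,interpolation=cv2.INTER_CUBIC)
cv2.imwrite("pics/c2.png",np.vstack([z(105,30,120,45),z(280,40,120,45)]))
```

```text
(no output)
```

View pics/c2.png

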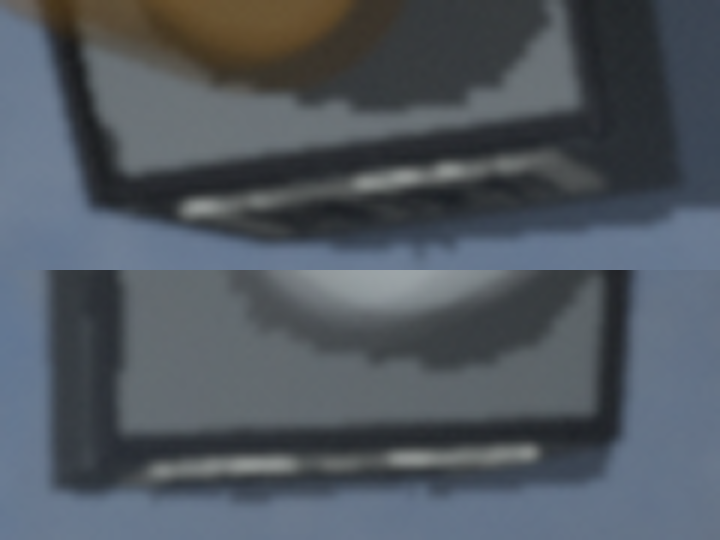

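Run:
```python
import json
from h import *
from bench import camera_params
np.set_printoptions(precision=4,suppress=True)
p=json.load(open("pics/w3.json"));T=camera_params("top")
f=lambda x,y,oy=30,ox=105:(ox+x/6-.4,oy+y/6-.4)
P=[plane(p,f(182,207),.073),plane(p,f(557,152),.073),plane(p,f(283,235),.027),plane(p,f(602,187),.027),plane(p,f(92,206),.084),plane(p,f(603,130),.084),plane(p,f(118,180),.084),plane(p,f(580,112),.084)]
for x in P:print(x)
for i in(0,2,4,6):
    d=P[i]-P[i+1];print("len",np.linalg.norm(d),"reading yaw",np.degrees(np.arctan2(d[1],d[0]))-90,"mid",(P[i]+P[i+1])/2)
# height check: top corner in wrist and top views; bottle/amber
t1=lambda x,y:(190+(x-400)/4-.4,140+y/4-.4)
print(tri([ray(p,f(92,206)),ray(T,t1(443,150))]),tri([ray(p,f(603,130)),ray(T,t1(545,148))]))
# top view: full top-face rim (dark outline) square
im=cv2.imread("pics/top0.png");h=cv2.cvtColor(im,cv2.COLOR_BGR2HSV)
for n,(x0,y0,x1,y1) in(("amber",(195,148,232,188)),("clear",(248,155,284,195))):
    m=np.zeros(im.shape[:2],np.uint8);m[y0:y1,x0:x1]=(im.max(2)<75)[y0:y1,x0:x1]*255
    c=max(cv2.findContours(m,0,2)[0],key=cv2.contourArea);rc=cv2.minAreaRect(c);print(n,rc,[plane(T,u,.084)[:2] for u in cv2.boxPoints(rc)])
```

```text
[0.6673 0.2096 0.073 ]
[0.6695 0.1482 0.073 ]
[0.6662 0.2089 0.027 ]
[0.6686 0.1491 0.027 ]
[0.6675 0.2195 0.084 ]
[0.6706 0.1387 0.084 ]
[0.6708 0.2146 0.084 ]
[0.6734 0.1418 0.084 ]
len 0.06148648925659138 reading yaw 2.08186919685987 mid [0.6684 0.1789 0.073 ]
len 0.05988491818998406 reading yaw 2.3205743298392605 mid [0.6674 0.179  0.027 ]
len 0.08090553905931347 reading yaw 2.172069631995498 mid [0.669  0.1791 0.084 ]
len 0.07288902315617928 reading yaw 2.0714881350975958 mid [0.6721 0.1782 0.084 ]
(array([0.6676, 0.2166, 0.0921]), np.float64(0.001111633362419638)) (array([0.6696, 0.1374, 0.0955]), np.float64(0.0007499666891531685))
amber ((220.5, 170.0), (13.0, 22.0), -0.0) [array([0.6583, 0.1751]), array([0.7285, 0.1767]), array([0.7289, 0.136 ]), array([0.6587, 0.1347])]
clear ((277.0, 176.5), (5.0, 4.0), 90.0) [array([ 0.6822, -0.0144]), array([ 0.6823, -0.0269]), array([ 0.6664, -0.0269]), array([ 0.6663, -0.0145])]
```

The stand measures consistently: label middle (0.668, 0.179, 0.050), reading yaw +2.1°, label width 61 mm against 62 mm given. Next, back over the scanner.

```bash
python3 -m jog '[{"rx":0,"ry":0,"rz":0,"x":-0.26,"y":-0.87,"z":-0.3,"jaw":1},{"rx":0,"ry":0,"rz":0,"x":-0.26,"y":-0.87,"z":-0.3,"jaw":1},{"rx":0,"ry":0,"rz":0,"x":-0.26,"y":-0.87,"z":-0.3,"jaw":1},{"rx":0,"ry":0,"rz":0,"x":-0.26,"y":-0.87,"z":-0.3,"jaw":1},{"rx":0,"ry":0,"rz":0,"x":-0.26,"y":-0.87,"z":-0.3,"jaw":1},{"rx":0,"ry":0,"rz":0,"x":0,"y":0,"z":0,"jaw":1},{"rx":0,"ry":0,"rz":0,"x":0,"y":0,"z":0,"jaw":1}]' && python3 snap.py w4
python3 - <<'E'
import json
from h import *
p=json.load(open("pics/w4.json"))
im=cv2.imread("pics/w4.png");h=cv2.cvtColor(im,cv2.COLOR_BGR2HSV)
m=cv2.inRange(h,(105,170,70),(125,255,255));c=max(cv2.findContours(m,0,2)[0],key=cv2.contourArea);rc=cv2.minAreaRect(c);print(rc,np.array([plane(p,u,.078)[:2] for u in cv2.boxPoints(rc)]).round(4))
w=cv2.inRange(h,(0,0,165),(180,60,255))
for v in range(int(rc[0][1])+50,384,25):
    x=np.flatnonzero(w[v,180:340])+180
    if len(x):print(v,x.min(),x.max(),plane(p,(x.min(),v),.074).round(4),plane(p,(x.max(),v),.074).round(4))
E
```

```text
clock: 3.38
tcp_pos: [0.4767, -0.1643, 0.1686]
orientation: [3.138, -0.154, 0.0]
contact_force: [0.7, 0.5, 1.3]
grip_width: 0.0854
gripper_force: 0.0
3.375 [ 0.4767456  -0.16432627  0.16856937] [ 3.13759534e+00 -1.54382343e-01  3.86687227e-04] [ 0.54951521 -0.17039221  0.31164098]
((262.0, 100.99998474121094), (61.99999237060547, 61.99999237060547), -0.0) [[ 0.525  -0.1448]
 [ 0.5673 -0.1503]
 [ 0.5631 -0.1931]
 [ 0.5205 -0.19  ]]
150 245 279 [ 0.5101 -0.1532  0.074 ] [ 0.5076 -0.1789  0.074 ]
175 247 279 [ 0.4906 -0.1525  0.074 ] [ 0.4881 -0.1772  0.074 ]
225 247 280 [ 0.4489 -0.1478  0.074 ] [ 0.4463 -0.1745  0.074 ]
250 248 280 [ 0.4264 -0.1461  0.074 ] [ 0.4238 -0.1727  0.074 ]
275 248 280 [ 0.4029 -0.1435  0.074 ] [ 0.4002 -0.1707  0.074 ]
```

View pics/w4.png

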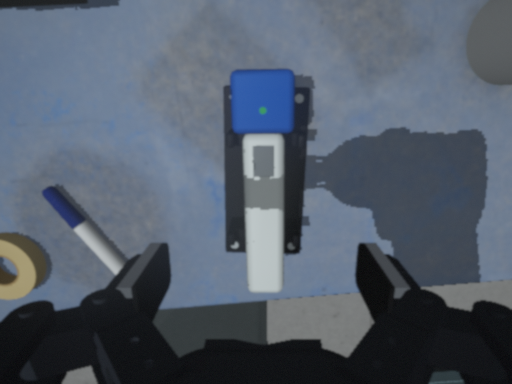

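The gripper is straight above the scanner: head at (262,101), body midline at column 263, parallel to the tool. Descending and gripping.

```bash
python3 -m jog '[{"rx":0,"ry":0,"rz":0.08,"x":0,"y":0.01,"z":-0.6,"jaw":1},{"rx":0,"ry":0,"rz":0,"x":0,"y":0,"z":-0.6,"jaw":1},{"rx":0,"ry":0,"rz":0,"x":0,"y":0,"z":-0.6,"jaw":1},{"rx":0,"ry":0,"rz":0,"x":0,"y":0,"z":-0.4,"jaw":1},{"rx":0,"ry":0,"rz":0,"x":0,"y":0,"z":0,"jaw":1},{"rx":0,"ry":0,"rz":0,"x":0,"y":0,"z":0,"jaw":1}]' 50 && python3 -m jog '[{"rx":0,"ry":0,"rz":0,"x":0,"y":0,"z":0,"jaw":-0.1},{"rx":0,"ry":0,"rz":0,"x":0,"y":0,"z":0,"jaw":-0.2},{"rx":0,"ry":0,"rz":0,"x":0,"y":0,"z":0,"jaw":-0.4},{"rx":0,"ry":0,"rz":0,"x":0,"y":0,"z":0,"jaw":-1},{"rx":0,"ry":0,"rz":0,"x":0,"y":0,"z":0,"jaw":-1},{"rx":0,"ry":0,"rz":0,"x":0,"y":0,"z":0,"jaw":-1},{"rx":0,"ry":0,"rz":0,"x":0,"y":0,"z":0,"jaw":-1},{"rx":0,"ry":0,"rz":0,"x":0,"y":0,"z":0,"jaw":-1}]'; python3 snap.py w5
```

```text
clock: 4.18
tcp_pos: [0.4784, -0.1621, 0.0374]
orientation: [3.139, -0.126, 0.003]
contact_force: [0.7, 0.1, 0.2]
grip_width: 0.0855
gripper_force: 0.0
clock: 5.18
tcp_pos: [0.4777, -0.1628, 0.0369]
orientation: [3.139, -0.128, 0.001]
contact_force: [-1.0, -0.3, 6.4]
grip_width: 0.0317
gripper_force: 50.0
5.175 [ 0.47771814 -0.16281557  0.03692238] [ 3.13854403e+00 -1.28026686e-01  1.35680261e-03] [ 0.55050719 -0.16760689  0.18001776]
```

```bash
python3 -m jog '[{"rx":0,"ry":0,"rz":0,"x":0,"y":0,"z":0.3,"jaw":-1},{"rx":0,"ry":0,"rz":0,"x":0,"y":0,"z":0.7,"jaw":-1},{"rx":0,"ry":0,"rz":0,"x":0,"y":0,"z":0.7,"jaw":-1},{"rx":0,"ry":0,"rz":0,"x":0,"y":0,"z":0.3,"jaw":-1},{"rx":0,"ry":0,"rz":0,"x":0,"y":0,"z":0,"jaw":-1},{"rx":0,"ry":0,"rz":0,"x":0,"y":0,"z":0,"jaw":-1}]'; python3 snap.py w6
python3 - <<'E'
import json
from h import *
import cv2
np.set_printoptions(precision=4,suppress=True)
for n,dz in(("w5",0),("w6",.12)):
    p=json.load(open(f"pics/{n}.json"));im=cv2.imread(f"pics/{n}.png");h=cv2.cvtColor(im,cv2.COLOR_BGR2HSV)
    m=cv2.inRange(h,(105,170,70),(125,255,255));c=max(cv2.findContours(m,0,2)[0],key=cv2.contourArea);print(n,cv2.minAreaRect(c))
    g=cv2.inRange(h,(50,100,60),(85,255,255));ys,xs=np.nonzero(g);print("led",xs.mean(),ys.mean(),len(xs))
a=cv2.imread("pics/w5.png");b=cv2.imread("pics/w6.png");cv2.imwrite("pics/c3.png",cv2.resize(np.hstack([a,b]),(800,300)))
E
```

```text
clock: 5.98
tcp_pos: [0.4764, -0.1624, 0.1552]
orientation: [-3.139, 0.128, 0.003]
contact_force: [0.1, 0.1, -2.4]
grip_width: 0.0312
gripper_force: 49.7
5.975 [ 0.47642234 -0.16236916  0.15520327] [-3.13863143e+00  1.27728310e-01  2.96850981e-03] [ 0.54961632 -0.16731569  0.29810803]
w5 ((262.5, 110.5), (141.0, 145.0), 90.0)
led 262.50877192982455 133.7485380116959 171
w6 ((262.5, 110.5), (141.0, 145.0), 90.0)
led 262.5204678362573 133.66666666666666 171
```

View pics/c3.png

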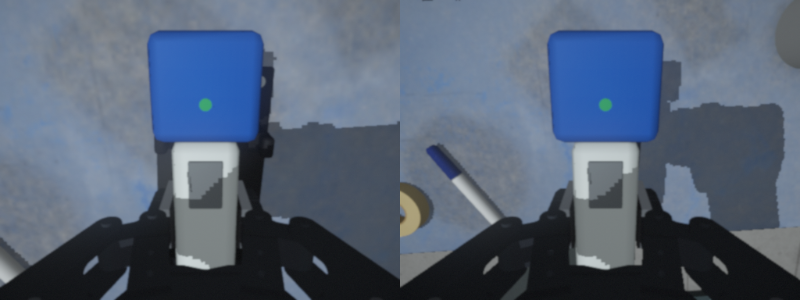

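No slip on lifting: the head and LED pixels are the same before and after, LED at (262.5,134). Computing the transfer.

```bash
cat > tf.py <<'E'
import json,sys
from h import *
from scipy.spatial.transform import Rotation as Ro
from bench import get_obs
o=get_obs();R=Ro.from_rotvec(o["orientation"]).as_matrix();t=np.array(o["tcp_pos"])
np.set_printoptions(precision=4,suppress=True)
# scanner in tool frame from w5 (at rest)
p=json.load(open("pics/w5.json"));T5=np.array([.47772,-.16282,.03692]);R5=Ro.from_rotvec([3.13854,-.12803,.00136]).as_matrix()
im=cv2.imread("pics/w5.png");h=cv2.cvtColor(im,cv2.COLOR_BGR2HSV);m=cv2.inRange(h,(105,170,70),(125,255,255))
c=max(cv2.findContours(m,0,2)[0],key=cv2.contourArea).reshape(-1,2)
# head top face: edges by row
L=[];Rr=[]
for v in range(70,150,5):
    x=c[np.abs(c[:,1]-v)<=1][:,0];L.append(plane(p,(x.min(),v),.078));Rr.append(plane(p,(x.max(),v),.078))
M=(np.array(L)+np.array(Rr))/2;s=np.polyfit(M[:,0],M[:,1],1);yaw5=np.arctan(s[0])
led=plane(p,(262.5,133.7),.078)
f=plane(p,(262.5,c[:,1].min()),.078)
tool5=np.arctan2(R5[1,0],R5[0,0]);tool=np.arctan2(R[1,0],R[0,0])
print("head width",np.linalg.norm(np.array(L)-np.array(Rr),axis=1).mean(),"scanner yaw@rest",np.degrees(yaw5),"tool",np.degrees(tool5),"led",led,"front top",f)
ca=np.array([np.cos(yaw5),np.sin(yaw5),0]);x0=f[0]-.09*ca[0];C=np.array([x0,np.polyval(s,x0),.058]);print("centre@rest (from front edge)",C)
# combine with earlier estimates
C[0]=.5*C[0]+.5*.4767;C[1]=np.polyval(s,C[0])
rel=R5.T@(C-T5);axr=R5.T@ca
Cn=t+R@rel;an=R@axr
nose=Cn+.09*an;print("now centre",Cn,"nose",nose,"yaw",np.degrees(np.arctan2(an[1],an[0])),"pitch",np.degrees(np.arcsin(an[2])))
lab=np.array([.668,.179,.05]);ly=np.radians(2.1);d=np.array([np.cos(ly),np.sin(ly),0])
a=ly-np.arctan2(an[1],an[0]);Rz=Ro.from_euler("z",a).as_matrix()
tt=lab-.17*d-Rz@R@rel;print("target tcp",tt,"turn deg",np.degrees(a),"shift units",(tt-t)/.06,"turn units",np.degrees(a)/10)
u=lab-nose;lat=nose+an*(u@d)/(an@d)-lab;print("dist",u@d,"hit error",lat)
E
python3 tf.py
```

```text
Traceback (most recent call last):
  File "tf.py", line 14, in <module>
    x=c[np.abs(c[:,1]-v)<=1][:,0];L.append(plane(p,(x.min(),v),.078));Rr.append(plane(p,(x.max(),v),.078))
                                                    ~~~~~^^
ValueError: zero-size array to reduction operation minimum which has no identity
```

```bash
sed -i 's/x=c\[np.abs(c\[:,1\]-v)<=1\]\[:,0\]/x=np.flatnonzero(m[v])/' tf.py; python3 tf.py
```

```text
head width 0.04381627227602579 scanner yaw@rest -4.396175983510381 tool -4.671916006184714 led [ 0.5383 -0.1667  0.078 ] front top [ 0.5657 -0.1689  0.078 ]
centre@rest (from front edge) [ 0.476  -0.1621  0.058 ]
now centre [ 0.475  -0.1616  0.1761] nose [ 0.5647 -0.1685  0.1758] yaw -4.378872999195437 pitch -0.19069301019032164
target tcp [0.4995 0.1722 0.0289] turn deg 6.478872999195437 shift units [ 0.3867  5.5758 -2.101 ] turn units 0.6478872999195436
dist 0.11594368497485004 hit error [ 0.0131 -0.3564  0.1254]
```

```bash
python3 -m jog '[{"rx":0,"ry":0,"rz":0.09,"x":0.05,"y":0.5,"z":0,"jaw":-1},{"rx":0,"ry":0,"rz":0.09,"x":0.05,"y":0.85,"z":0,"jaw":-1},{"rx":0,"ry":0,"rz":0.09,"x":0.05,"y":0.85,"z":0,"jaw":-1},{"rx":0,"ry":0,"rz":0.09,"x":0.05,"y":0.85,"z":0,"jaw":-1},{"rx":0,"ry":0,"rz":0.09,"x":0.05,"y":0.85,"z":0,"jaw":-1},{"rx":0,"ry":0,"rz":0.09,"x":0.05,"y":0.85,"z":0,"jaw":-1},{"rx":0,"ry":0,"rz":0.1,"x":0.05,"y":0.8,"z":0,"jaw":-1},{"rx":0,"ry":0,"rz":0,"x":0,"y":0,"z":0,"jaw":-1}]'; python3 -m jog '[{"rx":0,"ry":0,"rz":0,"x":0,"y":0,"z":-0.4,"jaw":-1},{"rx":0,"ry":0,"rz":0,"x":0,"y":0,"z":-0.6,"jaw":-1},{"rx":0,"ry":0,"rz":0,"x":0,"y":0,"z":-0.6,"jaw":-1},{"rx":0,"ry":0,"rz":0,"x":0,"y":0,"z":-0.4,"jaw":-1},{"rx":0,"ry":0,"rz":0,"x":0,"y":0,"z":0,"jaw":-1},{"rx":0,"ry":0,"rz":0,"x":0,"y":0,"z":0,"jaw":-1}]'; python3 tf.py | tail -3
```

```text
clock: 7.02
tcp_pos: [0.4972, 0.1754, 0.1553]
orientation: [-3.139, -0.059, 0.003]
contact_force: [0.4, -0.6, -1.6]
grip_width: 0.0313
gripper_force: 50.0
clock: 7.78
tcp_pos: [0.4986, 0.1702, 0.0366]
orientation: [3.141, 0.047, 0.0]
contact_force: [-0.2, -0.7, -1.1]
grip_width: 0.0316
gripper_force: 50.0
now centre [0.4971 0.1708 0.0577] nose [0.5871 0.1739 0.0576] yaw 1.9885866750127597 pitch -0.04571215960453582
target tcp [0.4996 0.1722 0.0289] turn deg 0.11141332498724046 shift units [ 0.0163  0.0336 -0.1286] turn units 0.011141332498724047
dist 0.08105010879256633 hit error [ 0.0001 -0.0023  0.0076]
```

```bash
python3 -m jog '[{"rx":0,"ry":0,"rz":0.01,"x":0.02,"y":0.03,"z":-0.13,"jaw":-1},{"rx":0,"ry":0,"rz":0,"x":0,"y":0,"z":0,"jaw":-1},{"rx":0,"ry":0,"rz":0,"x":0,"y":0,"z":0,"jaw":-1},{"rx":0,"ry":0,"rz":0,"x":0,"y":0,"z":0,"jaw":-1}]'; python3 tf.py | tail -3
python3 - <<'E'
import cv2,numpy as np
from bench import grab_frame
z=lambda im,x,y,w,h:cv2.resize(im[y:y+h,x:x+w],(400,400),interpolation=cv2.INTER_CUBIC)
cv2.imwrite("pics/c4.png",np.hstack([z(grab_frame("scene"),150,120,130,130),z(grab_frame("top"),160,130,110,110)])[...,::-1])
E
```

```text
clock: 8.28
tcp_pos: [0.4997, 0.1723, 0.0288]
orientation: [-3.141, -0.051, -0.001]
contact_force: [-0.1, 0.1, -1.7]
grip_width: 0.0314
gripper_force: 50.0
now centre [0.4982 0.1729 0.0498] nose [0.5881 0.1762 0.0498] yaw 2.11907521418922 pitch -0.028750215359129607
target tcp [0.4996 0.1722 0.0289] turn deg -0.019075214189219963 shift units [-0.0014 -0.0017  0.0026] turn units -0.0019075214189219962
dist 0.07991245438123534 hit error [-0.      0.0002 -0.0002]
```

View pics/c4.png

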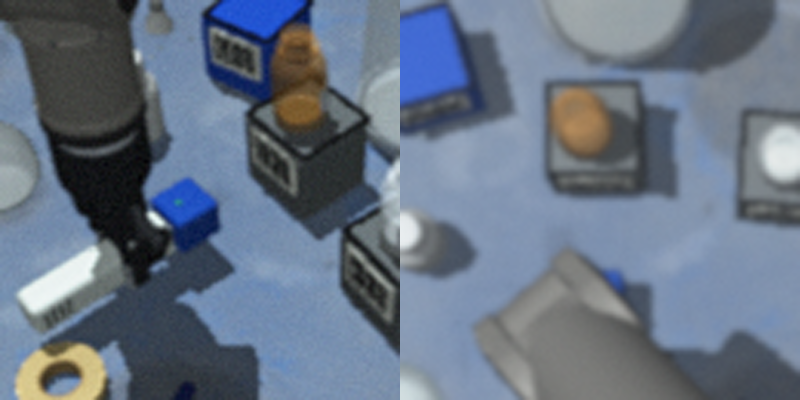

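The blue head faces the amber stand's label squarely, and nothing touches. Holding here for 3 s.

```bash
python3 -m jog '[{"rx":0,"ry":0,"rz":0,"x":0,"y":0,"z":0,"jaw":-1},{"rx":0,"ry":0,"rz":0,"x":0,"y":0,"z":0,"jaw":-1},{"rx":0,"ry":0,"rz":0,"x":0,"y":0,"z":0,"jaw":-1},{"rx":0,"ry":0,"rz":0,"x":0,"y":0,"z":0,"jaw":-1},{"rx":0,"ry":0,"rz":0,"x":0,"y":0,"z":0,"jaw":-1},{"rx":0,"ry":0,"rz":0,"x":0,"y":0,"z":0,"jaw":-1},{"rx":0,"ry":0,"rz":0,"x":0,"y":0,"z":0,"jaw":-1},{"rx":0,"ry":0,"rz":0,"x":0,"y":0,"z":0,"jaw":-1}]' && python3 -m jog '[{"rx":0,"ry":0,"rz":0,"x":0,"y":0,"z":0,"jaw":-1},{"rx":0,"ry":0,"rz":0,"x":0,"y":0,"z":0,"jaw":-1},{"rx":0,"ry":0,"rz":0,"x":0,"y":0,"z":0,"jaw":-1},{"rx":0,"ry":0,"rz":0,"x":0,"y":0,"z":0,"jaw":-1},{"rx":0,"ry":0,"rz":0,"x":0,"y":0,"z":0,"jaw":-1},{"rx":0,"ry":0,"rz":0,"x":0,"y":0,"z":0,"jaw":-1},{"rx":0,"ry":0,"rz":0,"x":0,"y":0,"z":0,"jaw":-1},{"rx":0,"ry":0,"rz":0,"x":0,"y":0,"z":0,"jaw":-1}]' && python3 -m jog '[{"rx":0,"ry":0,"rz":0,"x":0,"y":0,"z":0,"jaw":-1},{"rx":0,"ry":0,"rz":0,"x":0,"y":0,"z":0,"jaw":-1},{"rx":0,"ry":0,"rz":0,"x":0,"y":0,"z":0,"jaw":-1},{"rx":0,"ry":0,"rz":0,"x":0,"y":0,"z":0,"jaw":-1},{"rx":0,"ry":0,"rz":0,"x":0,"y":0,"z":0,"jaw":-1},{"rx":0,"ry":0,"rz":0,"x":0,"y":0,"z":0,"jaw":-1},{"rx":0,"ry":0,"rz":0,"x":0,"y":0,"z":0,"jaw":-1},{"rx":0,"ry":0,"rz":0,"x":0,"y":0,"z":0,"jaw":-1}]'; python3 tf.py | tail -3
```

```text
clock: 9.38
tcp_pos: [0.4995, 0.1723, 0.0285]
orientation: [-3.141, -0.051, -0.0]
contact_force: [0.0, 0.0, -1.7]
grip_width: 0.0317
gripper_force: 50.0
clock: 10.38
tcp_pos: [0.4995, 0.1723, 0.0285]
orientation: [3.141, 0.051, -0.0]
contact_force: [-0.1, 0.1, -1.5]
grip_width: 0.0314
gripper_force: 50.0
clock: 11.38
tcp_pos: [0.4996, 0.1723, 0.0285]
orientation: [3.141, 0.05, 0.0]
contact_force: [-0.2, 0.6, -1.8]
grip_width: 0.0312
gripper_force: 50.0
now centre [0.4981 0.1728 0.0496] nose [0.588  0.1761 0.0495] yaw 2.1146517807404743 pitch -0.047872487589667716
target tcp [0.4996 0.1722 0.0289] turn deg -0.014651780740474131 shift units [ 0.0002 -0.001   0.0067] turn units -0.001465178074047413
dist 0.08001023410182403 hit error [-0.      0.0001 -0.0005]
```

```bash
python3 -m jog '[{"rx":0,"ry":0,"rz":0,"x":0,"y":0,"z":0.4,"jaw":-1},{"rx":0,"ry":0,"rz":0,"x":0,"y":0,"z":0.7,"jaw":-1},{"rx":0,"ry":0,"rz":0,"x":0,"y":0,"z":0.7,"jaw":-1},{"rx":0,"ry":0,"rz":0,"x":0,"y":0,"z":0.3,"jaw":-1}]'; python3 -m jog '[{"rx":0,"ry":0,"rz":-0.1,"x":-0.05,"y":-0.5,"z":0,"jaw":-1},{"rx":0,"ry":0,"rz":-0.1,"x":-0.05,"y":-0.85,"z":0,"jaw":-1},{"rx":0,"ry":0,"rz":-0.1,"x":-0.05,"y":-0.85,"z":0,"jaw":-1},{"rx":0,"ry":0,"rz":-0.1,"x":-0.05,"y":-0.85,"z":0,"jaw":-1},{"rx":0,"ry":0,"rz":-0.1,"x":-0.05,"y":-0.85,"z":0,"jaw":-1},{"rx":0,"ry":0,"rz":-0.1,"x":-0.05,"y":-0.85,"z":0,"jaw":-1},{"rx":0,"ry":0,"rz":-0.1,"x":-0.05,"y":-0.85,"z":0,"jaw":-1},{"rx":0,"ry":0,"rz":0,"x":0,"y":0,"z":0,"jaw":-1}]'; python3 -m jog '[{"rx":0,"ry":0,"rz":0,"x":0,"y":0,"z":0,"jaw":-1},{"rx":0,"ry":0,"rz":0,"x":0,"y":0,"z":0,"jaw":-1}]'; python3 tf.py|sed -n 3p
```

```text
clock: 11.88
tcp_pos: [0.5006, 0.1728, 0.1567]
orientation: [-3.14, -0.05, -0.005]
contact_force: [-0.2, 0.1, -1.9]
grip_width: 0.0316
gripper_force: 50.0
clock: 12.88
tcp_pos: [0.4769, -0.1686, 0.1535]
orientation: [3.136, -0.154, -0.003]
contact_force: [-0.2, 0.6, -2.2]
grip_width: 0.0314
gripper_force: 50.2
clock: 13.12
tcp_pos: [0.4786, -0.1622, 0.1542]
orientation: [-3.138, 0.137, 0.001]
contact_force: [0.2, -0.4, -1.6]
grip_width: 0.0319
gripper_force: 50.2
now centre [ 0.4772 -0.1614  0.1753] nose [ 0.5669 -0.1689  0.1751] yaw -4.740854809721766 pitch -0.08231084484575266
```

```bash
python3 -m jog '[{"rx":0,"ry":0,"rz":-0.03,"x":-0.015,"y":-0.03,"z":-0.4,"jaw":-1},{"rx":0,"ry":0,"rz":0,"x":0,"y":0,"z":-0.5,"jaw":-1},{"rx":0,"ry":0,"rz":0,"x":0,"y":0,"z":-0.5,"jaw":-1},{"rx":0,"ry":0,"rz":0,"x":0,"y":0,"z":-0.3,"jaw":-1},{"rx":0,"ry":0,"rz":0,"x":0,"y":0,"z":-0.15,"jaw":-1},{"rx":0,"ry":0,"rz":0,"x":0,"y":0,"z":-0.05,"jaw":-1},{"rx":0,"ry":0,"rz":0,"x":0,"y":0,"z":0,"jaw":-1},{"rx":0,"ry":0,"rz":0,"x":0,"y":0,"z":0,"jaw":-1}]'
```

```text
clock: 14.12
tcp_pos: [0.4782, -0.1656, 0.0412]
orientation: [3.138, -0.15, 0.002]
contact_force: [0.0, 0.6, -1.3]
grip_width: 0.0315
gripper_force: 50.2
```

```bash
python3 -m jog '[{"rx":0,"ry":0,"rz":0.02,"x":0,"y":0.02,"z":-0.03,"jaw":-1},{"rx":0,"ry":0,"rz":0,"x":0,"y":0,"z":-0.02,"jaw":-1},{"rx":0,"ry":0,"rz":0,"x":0,"y":0,"z":-0.015,"jaw":-1},{"rx":0,"ry":0,"rz":0,"x":0,"y":0,"z":0,"jaw":-1},{"rx":0,"ry":0,"rz":0,"x":0,"y":0,"z":0,"jaw":-1}]'
```

```text
clock: 14.75
tcp_pos: [0.4776, -0.1643, 0.0369]
orientation: [3.138, -0.144, 0.0]
contact_force: [-1.4, 0.6, 6.0]
grip_width: 0.0313
gripper_force: 50.9
```

It is seated, with the same height and contact force as when first gripped. Releasing slowly and retreating.

```bash
python3 -m jog '[{"rx":0,"ry":0,"rz":0,"x":0,"y":0,"z":0,"jaw":-0.2},{"rx":0,"ry":0,"rz":0,"x":0,"y":0,"z":0,"jaw":-0.1},{"rx":0,"ry":0,"rz":0,"x":0,"y":0,"z":0,"jaw":0.2},{"rx":0,"ry":0,"rz":0,"x":0,"y":0,"z":0,"jaw":0.6},{"rx":0,"ry":0,"rz":0,"x":0,"y":0,"z":0,"jaw":1},{"rx":0,"ry":0,"rz":0,"x":0,"y":0,"z":0,"jaw":1},{"rx":0,"ry":0,"rz":0,"x":0,"y":0,"z":0,"jaw":1},{"rx":0,"ry":0,"rz":0,"x":0,"y":0,"z":0,"jaw":1}]' && python3 -m jog '[{"rx":0,"ry":0,"rz":0,"x":0,"y":0,"z":0.3,"jaw":1},{"rx":0,"ry":0,"rz":0,"x":0,"y":0,"z":0.7,"jaw":1},{"rx":0,"ry":0,"rz":0,"x":0,"y":0,"z":0.8,"jaw":1},{"rx":0,"ry":0,"rz":0,"x":0,"y":0,"z":0.8,"jaw":1},{"rx":0,"ry":0,"rz":0,"x":-0.3,"y":0,"z":0.6,"jaw":1},{"rx":0,"ry":0,"rz":0,"x":-0.3,"y":0,"z":0.3,"jaw":1},{"rx":0,"ry":0,"rz":0,"x":0,"y":0,"z":0,"jaw":1},{"rx":0,"ry":0,"rz":0,"x":0,"y":0,"z":0,"jaw":1}]'; python3 snap.py w7
python3 - <<'E'
import cv2,numpy as np
from bench import grab_frame
s=grab_frame("scene")[120:350,150:340,::-1]
w=cv2.imread("pics/w7.png")
cv2.imwrite("pics/c5.png",np.hstack([cv2.resize(w,(440,330)),cv2.resize(s,(272,330))]))
import json
from h import *
p=json.load(open("pics/w7.json"));h=cv2.cvtColor(w,cv2.COLOR_BGR2HSV)
m=cv2.inRange(h,(105,170,70),(125,255,255));c=max(cv2.findContours(m,0,2)[0],key=cv2.contourArea);print(np.mean([plane(p,u,.078) for u in cv2.boxPoints(cv2.minAreaRect(c))],0))
E
```

```text
clock: 15.75
tcp_pos: [0.4776, -0.1643, 0.0366]
orientation: [3.138, -0.144, 0.0]
contact_force: [0.4, 0.3, 0.6]
grip_width: 0.0856
gripper_force: 0.0
clock: 16.75
tcp_pos: [0.4417, -0.1642, 0.246]
orientation: [-3.138, 0.144, 0.001]
contact_force: [0.7, 1.0, 0.9]
grip_width: 0.0853
gripper_force: 0.0
16.75 [ 0.44167966 -0.16423744  0.24602662] [-3.13815924e+00  1.44031720e-01  6.04933582e-04] [ 0.51458986 -0.1698621   0.3890369 ]
[ 0.54401762 -0.16980231  0.078     ]
```

View pics/c5.png

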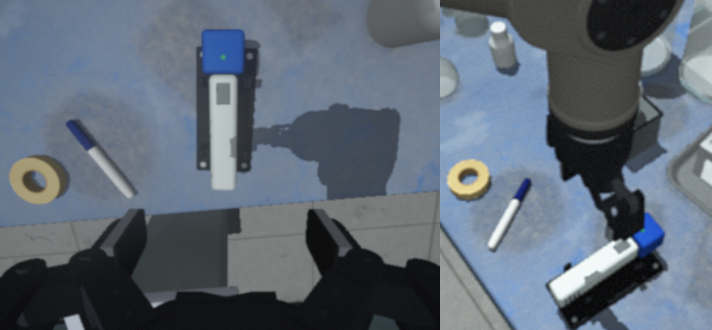

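The scanner is back in its rest, with the head centre at (0.544, -0.170) as at the start. The gripper is open and clear.

```bash
python3 -c "
from bench import r
print(r.hand_in())"
```

```text
the job is handed in; nothing more can be done
None
```

I held the scanner square to the amber label at a measured 80 mm for 3 s, put it back in its rest within about 1 mm of where it lay, released it with neither bottle touched, and handed the job in at about 17 s of the 54 s allowed; the hand-in returned no verdict.

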